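Clamp the bench scraper for honing with the ratchet knob

ROBOT

A 6-joint arm with a two-finger parallel gripper is mounted at the origin on a cart in front of the work surface, level with it; the furniture and walls round the work are solid. World frame = base frame: x ahead of the robot, y to its left, z up, the work surface at z = 0. Lengths are in m, angles in rad, forces in N, time in s.
With the tool pointing down it reaches from about 0.35 to 0.95 m from the base axis. Payload 17.4 kg.
Tool frame: the origin (TCP) lies midway between the tips of the shut fingers; the grasp point (between the pads) lies 19 mm behind it (bot.grasp_offset is the distance from the TCP to the grasp point, in m); z points along the fingers, y is the direction in which the jaws open and shut (so a half turn about z gives the same grasp; the last joint's range is limited). The gripper opens to 93 mm and grips with 3 to 60 N. Pads are 15 mm wide; open, the fingers measure 128 mm over their backs; the gripper's body (75 mm by 188 mm) begins 65 mm behind the grasp point.
Start: joints at [-1.157, 0.116, 1.442, -0, 1.584, -0.038], TCP at [0.295, -0.607, 0.219] pointing down, gripper open.
Joint ranges: [-2.83, 2.83], [-0.83, 2.19], [0.07, 2.5], [-1.14, 4.28], [0.01, 3], [-2.97, 2.97]. Speed limits (rad/s): [1.89, 1.89, 2.22, 3.14, 3.14, 3.14].

INTERFACE

Orientations are given as a rotation vector (axis times angle).
In Python, from cell import bot, get_image, camera_model, close_job gives the robot as it stands. The module is installed in compiled form; this text tells all that it offers.
- The arm moves only by the shell command python3 -m creep 'ROWS' [OPENING] [FORCE]. ROWS is text: rows parted by semicolons, each of 6 numbers parted by spaces: the shift along the tool's x, y, z in m, then the turn, a rotation vector about the tool's x, y, z in degrees. In form: tx ty tz ax ay az; .... A call has 1 to 12 rows; each row is the pose to reach, as a shift and turn from the pose commanded when the call began, along the tool's axes at that moment; what a row does not reach only later rows make up. A row lasts 1/8 s, in which the tool goes at most 62.5 mm and 10.7 degrees, less where a joint would pass 70% of its speed; a pose out of reach is approached as far as the arm can. A call with a gripper value outside its range is refused whole. OPENING is the finger opening in m, from 0 to 0.093, set as the call begins (- or left out, the last holds). The fingers move at their own pace and stop on an object; FORCE is the grip in N (left out, the last holds). Time passes only in rows, so rows that repeat a pose let the fingers close. It gives the time, the measured TCP pose, the force and the opening at its end, in the units of the state.
- bot.get_state(): the state, without advancing time (a new reading comes with each control period).
- get_image(name): name is "scene" or "side" or "wrist"; returns (picture, depth): 400x640x3 uint8, red, green, blue; 400x640 float32, m along the optical axis (not along the pixel's ray), 0 where there is no reading.
- camera_model(name): a dict with "fov_y" (degrees; the focal length in pixels is half the picture's height over the tangent of half this angle, whatever the lens; pixels are square), "cx", "cy" (the principal point, pixels), "R" (3x3) and "t" (3): a world point X has camera coordinates R X + t; the wrist camera has in their place "hand_eye" (4x4, takes a point from camera to tool coordinates, whose origin is the TCP and whose axes are the flange's). Camera axes: x right, y down, z forward; pixel columns grow to the right and rows downward; lengths in m; the calibration is good to about 2 mm. A picture is of the moment at which its call begins: read the wrist's pose just before it. camera_model takes no time and is no camera call.
- close_job(): hands the job in, once; it reports no verdict.
The state is a dict: "clock": time; "joint_positions": joint angles; "qd": joint speeds; "joint_efforts": joint torques, N m; "position": TCP position; "orientation": TCP orientation; "wrist_force": force on the tool from outside, world axes, zero at the start; "wrist_torque": the same for the moment, N m; "finger_gap": opening from 0.0 (shut) to 1.0 (fully open).
Only numpy, scipy, OpenCV 4.12 (cv2) and the standard library are available. Lean on these libraries where they do the work, as an engineer would, in place of code of your own. Each camera call takes 0.05 s, during which the arm holds its last target. There are 200 camera calls.

TASK

Get the bench scraper ready for honing: lay it flat on the bed of the blade clamp, under the jaw, with its edge towards the robot and overhanging the front of the bed by about 15 mm, and slide it sideways gently until its side rests against the steel side stop. Then turn the clamp's ratchet knob clockwise until its slip clutch has clicked two or three times, no more, and let go. Leave everything else on the table where it is.

Things in the scene. Friction and masses are not known exactly. Their poses are not given: they have to be found in the camera images.
- scraper: bench scraper, loose, lying flat: thin steel blade, black bar handle along its back; 98 (x) x 120 (y) x 22 mm, 0.11 kg. Origin at the middle of its outline, 1 mm under its flat underside; z up, +x from handle to edge (x = +49). Handle x = -49 to -21, y = -59 to +59, z = 1 to 22 mm; blade x = -31 to +49, y = -60 to +60, z = 1 to 3 mm. Starts with its edge roughly towards the robot
- scraper_grip (a point): point inside the scraper's handle at its middle, x = -35 mm, y = 0, z = 14 mm in the scraper's frame
- clamp: aluminium blade clamp, fixed to the table. Origin under it at table height; at yaw 0 its x points away from the robot, y left. Flat bed 30 mm high, x = -35 to +55, y = -65 to +60 mm, open at front, back and right (-y). At its left a post, x = -48 to +8, y = 70 to 110 mm, 92 mm high, with the knob on top, axis at x = -20, y = +90 mm
- seat (a point): point on top of the clamp's bed (30 mm high), axes as the clamp's. Seated, the scraper's origin lies here (1 mm lower) with its x axis opposite to this x (handle at the back, edge at the front, overhanging the bed by 14 mm) and its side against the stop
- side_stop: steel rail along the bed's left edge, part of the clamp, x = -35 to +50 mm, 8 mm higher than the bed; its face is at y = +60 mm in the seat's frame and squares the scraper's side. Rigid; more than 25 N on it is ramming. Origin and axes as the seat
- jaw: steel jaw arm, x = -29 to -11 mm, 14 mm thick, reaching from the post over the bed to y = -5 mm, with a round black foot 18 mm wide and 10 mm high under its tip at x = -20, y = 0. Origin straight above the seat at the height of the foot's underside, which starts 7 to 10 mm above the bed. Turning the knob clockwise (from above) lowers it 4.5 mm per radian, after idle play
- knob_grip (a point): point on the axis of the ratchet knob at the height to grip it. Black ribbed round knob, 44 mm in diameter and 30 mm high, upright axis; this point is 10 mm below its top and 115 mm above the table. Nothing stands beside it at this height; the post's top is 20 mm below this point. It does not go up or down as it turns
- clutch_knob (a joint): angle (rad) by which the knob has slipped clockwise on its clutch: 0 at the start, near 0 while it holds; one click is 0.39 rad. The worn screw has 0 to 2 rad of idle play that shows nowhere; lowering the jaw then takes about 0.13 N m, and on the blade this rises to about 0.2 N m, where the clutch slips, the torque dipping at each click. No end stop; the knob stays where left
- dip_cup: small white dip cup, 76 mm wide, 47 mm high, bystander, origin under its middle
- tape_roll: roll of brown tape lying flat, 92 mm wide, 48 mm high, bystander, origin under its middle
- scoop: dark measuring scoop, 147 mm long, 30 mm high, bystander, origin under its middle
- order_pad: purple order pad, 140 x 99 x 14 mm, bystander, origin under its middle
- marker: white and red marker pen, 135 mm long, 16 mm thick, bystander, origin under its middle
- stapler: black stapler, 133 mm long, 34 mm wide, 50 mm high, bystander, origin under its middle

How it is judged:
By the outcome, as a careful person would: the job done as asked, in the order asked, and still so for the second after the job is handed in, with the robot touching nothing.
It also fails if it takes over 72 s, if anything falls off the work surface, if the arm or the gripper's body presses on something with over 40 N, if the wrist force passes 120 N, or if a joint passes its speed limit or range.

## Working session

There is one attempt and no reset: what is moved stays moved. The work goes in short steps, Python scripts to look and compute and a shell command to move; the robot and the scene stay as the last step left them, time stands still between calls to the robot, and variables do not carry over. Pictures are saved under pics/ and viewed, about 8 in all and at most 12, crops included, and the job is handed in when it is done.

```bash
mkdir -p pics; cat > h.py <<'E'
import numpy as np, cv2
from scipy.spatial.transform import Rotation as Ro
from cell import bot, get_image, camera_model
def K(m,h=400): return h/2/np.tan(np.radians(m["fov_y"])/2)
def grab(n):
    s=bot.get_state(); im,d=get_image(n); np.savez(f"{n}.npz",im=im,d=d,p=s["position"],o=s["orientation"]); return im,d
def world(n):
    z=np.load(f"{n}.npz"); m=camera_model(n); d=z["d"]; f=K(m)
    v,u=np.mgrid[:400,:640]; P=np.stack([(u-m["cx"])/f*d,(v-m["cy"])/f*d,d],-1)
    if "R" in m: W=(P-np.array(m["t"]))@np.array(m["R"])
    else:
        H=np.array(m["hand_eye"]); W=(P@H[:3,:3].T+H[:3,3])@Ro.from_rotvec(z["o"]).as_matrix().T+z["p"]
    W[d==0]=np.nan; return W,z["im"]
E
python3 - <<'E'
from h import *
a,_=grab("scene"); b,_=grab("side")
cv2.imwrite("pics/a.png",a[:,:,::-1]); cv2.imwrite("pics/b.png",b[:,:,::-1])
for n in("scene","side"): print(camera_model(n))
print(camera_model("wrist")); print(bot.get_state())
E
```

```text
{'fov_y': 46.790890645826785, 'cx': 322.3327372929728, 'cy': 196.47725612742477, 'R': array([[-0.74666834, -0.66518944,  0.00306461],
       [-0.36215364,  0.40264069, -0.8406695 ],
       [ 0.55797054, -0.62881117, -0.54153984]]), 't': array([0.3571774 , 0.29109792, 0.98119088])}
{'fov_y': 42.76801786648662, 'cx': 320.7193137995473, 'cy': 199.59110418050074, 'R': array([[-0.84450132, -0.53548581,  0.00851301],
       [-0.33759064,  0.51993133, -0.78466807],
       [ 0.41575244, -0.66552713, -0.61985769]]), 't': array([0.41380617, 0.2911546 , 1.20654462])}
{'fov_y': 62.898681655195226, 'cx': 323.0282938617761, 'cy': 200.05514399650025, 'hand_eye': array([[-7.92804405e-04, -9.67548512e-01, -2.52684088e-01,
         7.08340881e-02],
       [ 9.99999043e-01, -4.80597166e-04, -1.29728221e-03,
        -5.32313357e-04],
       [ 1.13374422e-03, -2.52684875e-01,  9.67547967e-01,
        -1.65400626e-01],
       [ 0.00000000e+00,  0.00000000e+00,  0.00000000e+00,
         1.00000000e+00]])}
{'clock': 0.1, 'joint_positions': array([-1.15678859e+00,  1.16409447e-01,  1.44215737e+00, -2.33928763e-05,
        1.58401029e+00, -3.77996965e-02]), 'qd': array([-0.00069255, -0.00031248, -0.00059366, -0.00079414,  0.00033816,
       -0.00079547]), 'joint_efforts': array([ 2.53696744e-03, -7.22889090e+01, -6.23864365e+01,  7.81043689e-02,
        2.27131904e-02, -7.72118301e-05]), 'position': array([ 0.29461545, -0.6071174 ,  0.21802379]), 'orientation': array([-3.06083316e+00, -7.03460469e-01,  3.25162694e-04]), 'wrist_force': array([ 0.25229399, -0.28225854,  0.11725638]), 'wrist_torque': array([0.05209044, 0.00039863, 0.00159883]), 'finger_gap': 0.9950302116140555}
```

View pics/a.png

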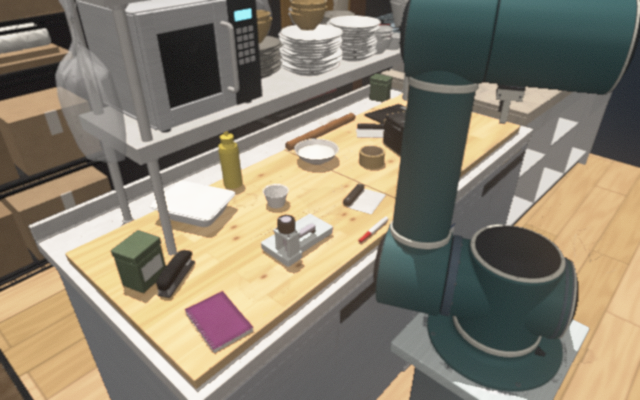

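View pics/b.png

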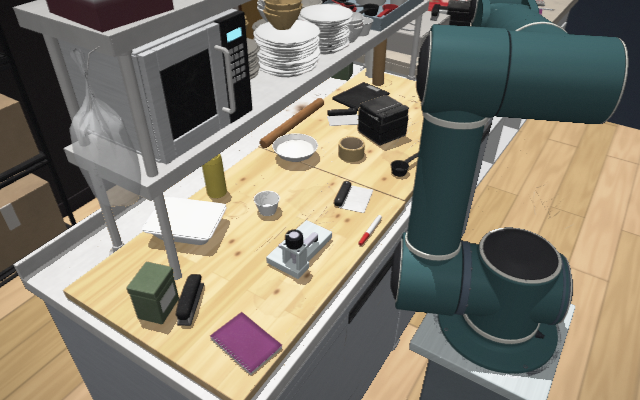

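The side view shows the scraper at about (352,195) with its handle at (343,193). The clamp is at (300,247) with its knob at (294,239). The marker is at (370,230), the dip cup at (266,203) and the scoop at (403,167).

```bash
python3 - <<'E'
from h import *
W,im=world("side")
for n,p in dict(handle0=(347,184),handle1=(339,203),blade=(357,196),knob=(294,238),post=(296,262),bedr=(322,231),marker=(370,230),cup=(266,203),scoop=(400,168),tape=(351,150),stap=(190,298),pole=(176,270),shelf=(180,140)).items():
    print(n,np.round(np.nanmedian(W[p[1]-1:p[1]+2,p[0]-1:p[0]+2].reshape(-1,3),0),3))
c=cv2.resize(im[140:300,230:430],None,fx=4,fy=4,interpolation=cv2.INTER_CUBIC)[:600]
cv2.imwrite("pics/c.png",c[:,:,::-1])
E
```

```text
handle0 [ 0.556 -0.26   0.022]
handle1 [ 0.533 -0.172  0.014]
blade [ 0.513 -0.245  0.   ]
knob [0.489 0.127 0.124]
post [0.479 0.135 0.053]
bedr [ 0.5   -0.023  0.03 ]
marker [ 0.399 -0.115  0.014]
cup [ 0.723 -0.059  0.007]
scoop [ 0.465 -0.453  0.006]
tape [ 0.626 -0.403  0.046]
stap [0.625 0.361 0.047]
pole [0.729 0.304 0.031]
shelf [0.721 0.221 0.374]
```

View pics/c.png

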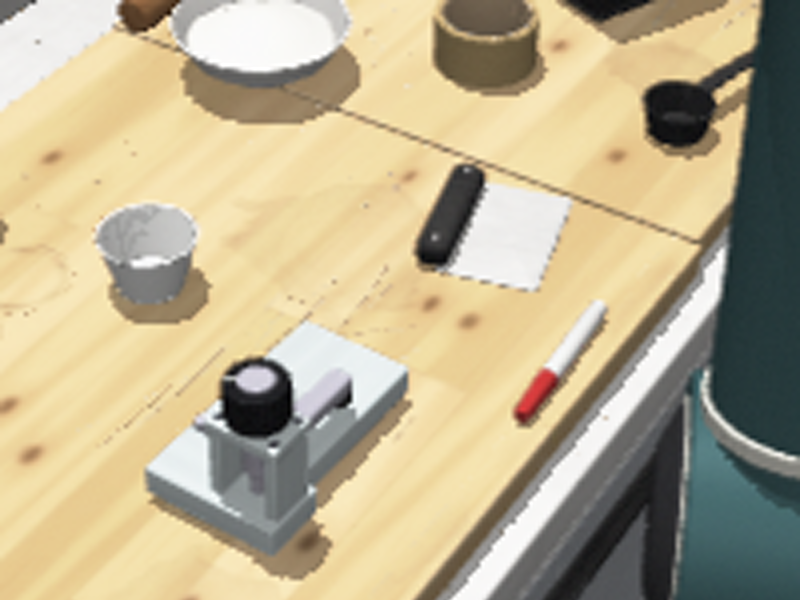

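The crop shows the scraper with its edge towards the robot and the clamp, with its jaw pointing to -y. I'll move the wrist camera above both.

```bash
python3 -m creep '0.439 -0.434 -0.082 0 0 -64;0.439 -0.434 -0.082 0 0 -64;0.439 -0.434 -0.082 0 0 -64;0.439 -0.434 -0.082 0 0 -64;0.439 -0.434 -0.082 0 0 -64;0.439 -0.434 -0.082 0 0 -64;0.439 -0.434 -0.082 0 0 -64;0.439 -0.434 -0.082 0 0 -64;0.439 -0.434 -0.082 0 0 -64;0.439 -0.434 -0.082 0 0 -64;0.439 -0.434 -0.082 0 0 -64;0.439 -0.434 -0.082 0 0 -64' 0.06
python3 -m creep '0 0 0 0 0 0;0 0 0 0 0 0'
python3 - <<'E'
from h import *
im,_=grab("wrist"); cv2.imwrite("pics/d.png",im[:,:,::-1]); print(bot.get_state()["joint_positions"])
E
```

```text
clock: 1.6
position: [0.5, -0.0253, 0.3003]
orientation: [-2.223, -2.22, 0.001]
wrist_force: [-1.5, -0.1, -0.6]
finger_gap: 0.647
clock: 1.85
position: [0.4999, -0.0262, 0.3006]
orientation: [-2.226, -2.217, 0.0]
wrist_force: [-0.6, 0.3, 0.6]
finger_gap: 0.646
[-1.03020957e-01 -2.75812540e-01  1.67930963e+00 -3.17312579e-05
  1.73810649e+00 -9.94593066e-02]
```

View pics/d.png

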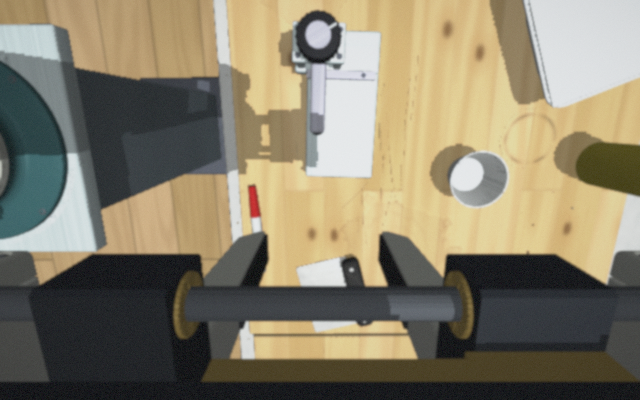

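The wrist view shows the knob at (319,36), the jaw tip at (317,128) and the bed as x pixels 306–380, y 32–178. The scraper is at about (335,290), partly hidden by the gripper.

```bash
python3 - <<'E'
from h import *
W,im=world("wrist")
def pts(z0,z1,u0,u1,v0,v1):
    P=W[v0:v1,u0:u1].reshape(-1,3); return P[(P[:,2]>z0)&(P[:,2]<z1)]
for n,a in dict(table=(-.01,.012,390,440,60,140),bed=(.02,.037,296,390,20,185),knob=(.115,.135,280,360,0,75),jaw=(.04,.08,300,335,60,145),foot=(.03,.048,300,335,100,150)).items():
    P=pts(*a); 
    if len(P)<5: print(n,len(P)); continue
    (c,s,t)=cv2.minAreaRect(P[:,:2].astype(np.float32)); print(n,len(P),"z",np.round(np.median(P[:,2]),4),"rect",np.round(c,4),np.round(s,4),round(t,1),"min/max",P[:,:2].min(0).round(3),P[:,:2].max(0).round(3))
# bed right edge (+x) and knob circle fit
P=pts(.115,.135,280,360,0,75); (c,r)=cv2.minEnclosingCircle(P[:,:2].astype(np.float32)); print("knob circ",c,r)
# bed edge fits per row/col
B=(W[...,2]>.02)&(W[...,2]<.037)
R=[];
for v in range(40,172,4):
    us=np.where(B[v,296:395])[0]+296; R.append(W[v,us.max()][:2])
R=np.array(R); p=np.polyfit(R[:,1],R[:,0],1); print("back edge x=",p, "yaw",np.degrees(np.arctan(-p[0])), np.std(R[:,0]-np.polyval(p,R[:,1])))
F=[]
for v in range(140,172,3):
    us=np.where(B[v,296:395])[0]+296; F.append(W[v,us.min()][:2])
F=np.array(F); print("front",F.mean(0), F[:,0].std())
S=[]
for u in range(312,372,4):
    vs=np.where(B[20:190,u])[0]+20; S.append(W[vs.max(),u][:2])
S=np.array(S); p=np.polyfit(S[:,0],S[:,1],1); print("right edge y=",p,"yaw",np.degrees(np.arctan(p[0])))
# scraper handle
for a in [(.012,.03,300,400,252,288),(.012,.03,300,400,318,345)]:
    P=pts(*a); print("handle",len(P),P.mean(0).round(4) if len(P) else 0)
E
```

```text
table 3985 z -0.0005 rect [0.6266 0.0629] [0.0696 0.1067] 2.6 min/max [0.59  0.011] [0.664 0.115]
bed 7595 z 0.0294 rect [0.5174 0.0539] [0.1821 0.1042] 88.1 min/max [ 0.467 -0.039] [0.572 0.144]
knob 1840 z 0.1247 rect [0.4968 0.1179] [0.0449 0.0442] 39.4 min/max [0.474 0.096] [0.519 0.141]
jaw 1085 z 0.0624 rect [0.4892 0.0619] [0.0821 0.041 ] 83.7 min/max [0.473 0.02 ] [0.514 0.104]
foot 221 z 0.0304 rect [0.4971 0.032 ] [0.0355 0.0621] 0.0 min/max [0.479 0.001] [0.515 0.063]
knob circ (0.49654048681259155, 0.11843397468328476) 0.022907115519046783
back edge x= [0.03237951 0.56682038] yaw -1.8545612292599982 0.00048060632189367747
front [ 0.47782295 -0.00727142] 0.0007063488536877875
right edge y= [-0.03000562 -0.02075357] yaw -1.7186797654520873
handle 498 [ 0.5443 -0.1853  0.0186]
handle 65 [ 0.5637 -0.2717  0.0193]
```

```bash
python3 -m creep '-0.277 0.071 0.14 0 0 -13;-0.277 0.071 0.14 0 0 -13;-0.277 0.071 0.14 0 0 -13;-0.277 0.071 0.14 0 0 -13;-0.277 0.071 0.14 0 0 -13;-0.277 0.071 0.14 0 0 -13;-0.277 0.071 0.14 0 0 -13;-0.277 0.071 0.14 0 0 -13;-0.277 0.071 0.14 0 0 -13' 0.06
python3 - <<'E'
from h import *
im,_=grab("wrist"); cv2.imwrite("pics/e.png",im[:,:,::-1])
W,im=world("wrist")
m=(W[...,2]>.010)&(W[...,2]<.03)&(im.max(-1)<90)&(np.abs(W[...,0]-.55)<.05)&(np.abs(W[...,1]+.22)<.1)
P=W[m]; (c,s,t)=cv2.minAreaRect(P[:,:2].astype(np.float32)); print(len(P),c,s,t,P.mean(0),np.median(P[:,2]))
q=P[:,:2]-P[:,:2].mean(0); e,V=np.linalg.eigh(q.T@q); print("handle axis",V[:,1],np.degrees(np.arctan(-V[0,1]/V[1,1])))
print(bot.get_state()["joint_positions"])
E
```

```text
clock: 3.02
position: [0.5709, -0.3014, 0.1619]
orientation: [1.956, 2.456, 0.001]
wrist_force: [-0.6, 0.9, -0.4]
finger_gap: 0.646
3642 (0.5527843832969666, -0.22215522825717926) (0.02717404067516327, 0.11467340588569641) 14.260469436645508 [ 0.55225585 -0.22063158  0.0193218 ] 0.019746047979941103
handle axis [-0.25292841  0.967485  ] 14.65086807820598
[-5.25509036e-01  7.21071354e-02  1.58085021e+00  5.49048490e-05
  1.48716467e+00 -7.51388627e-01]
```

View pics/e.png

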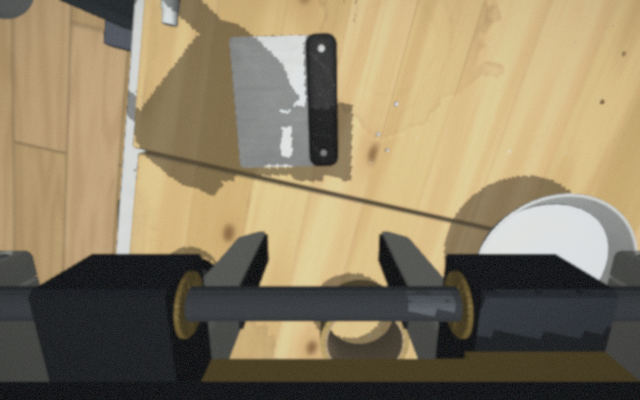

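The view shows the scraper handle centred at (321,100), upright in the picture, and the blade to its left. The handle fit gives (0.5527, -0.2215) with yaw 14.4°. Next I'll hover, descend and close.

```bash
python3 -m creep '0.0826 0 0.06 0 0 -1.5;0.0826 0 0.09 0 0 -1.5;0.0826 0 0.12 0 0 -1.5;0.0826 0 0.14 0 0 -1.5;0.0826 0 0.148 0 0 -1.5;0.0826 0 0.148 0 0 -1.5;0.0826 0 0.148 0 0 -1.5' 0.06
python3 -c "
from cell import bot; s=bot.get_state(); print(s['position'],s['orientation'],s['wrist_force'])"
```

```text
clock: 3.95
position: [0.5528, -0.2222, 0.0138]
orientation: [1.925, 2.481, 0.001]
wrist_force: [0.3, -0.8, 0.6]
finger_gap: 0.644
[ 0.55281582 -0.22223724  0.01384566] [1.92515354e+00 2.48066185e+00 6.05182346e-04] [ 0.29194539 -0.79701381  0.55344133]
```

```bash
python3 -m creep '0 0 0.008 0 0 0;0 0 0.008 0 0 0;0 0 0.008 0 0 0'; python3 -m creep '0 0 0 0 0 0;0 0 0 0 0 0;0 0 0 0 0 0;0 0 0 0 0 0' 0.0 40;  python3 -m creep '0 0 -0.03 0 0 0;0 0 -0.06 0 0 0;0 0 -0.08 0 0 0;0 0 -0.08 0 0 0;0 0 -0.08 0 0 0'
python3 - <<'E'
from h import *
a,_=grab("side"); W,im=world("side"); c=cv2.resize(im[100:300,230:430],None,fx=3,fy=3,interpolation=cv2.INTER_CUBIC)
cv2.imwrite("pics/f.png",c[:,:,::-1]); print(bot.get_state())
E
```

```text
clock: 4.32
position: [0.5522, -0.2218, 0.0047]
orientation: [-1.926, -2.482, 0.0]
wrist_force: [0.5, 0.6, 0.1]
finger_gap: 0.648
clock: 4.82
position: [0.5522, -0.2218, 0.0047]
orientation: [-1.926, -2.482, 0.0]
wrist_force: [-0.8, 0.3, -0.6]
finger_gap: 0.291
clock: 5.45
position: [0.5517, -0.2216, 0.0834]
orientation: [-1.925, -2.481, 0.0]
wrist_force: [0.3, 1.0, -1.9]
finger_gap: 0.291
{'clock': 5.5, 'joint_positions': array([-4.24807720e-01,  1.26077517e-02,  1.77295425e+00,  8.34508117e-06,
        1.35784903e+00, -6.75863528e-01]), 'qd': array([-1.35089131e-03,  2.70517678e-03, -1.35148999e-05, -2.62738050e-04,
        3.70629965e-03, -8.19624973e-04]), 'joint_efforts': array([ 1.02231157e-02, -6.17325640e+01, -6.04051709e+01,  4.33255197e-02,
        6.34865602e-02,  8.72344526e-05]), 'position': array([ 0.55166693, -0.22155707,  0.08317962]), 'orientation': array([-1.92475834e+00, -2.48068327e+00,  6.52419392e-04]), 'wrist_force': array([-0.07474122, -0.23468684, -1.79693643]), 'wrist_torque': array([-0.03113006, -0.06003541, -0.05602172]), 'finger_gap': 0.29686552931872656}
```

View pics/f.png

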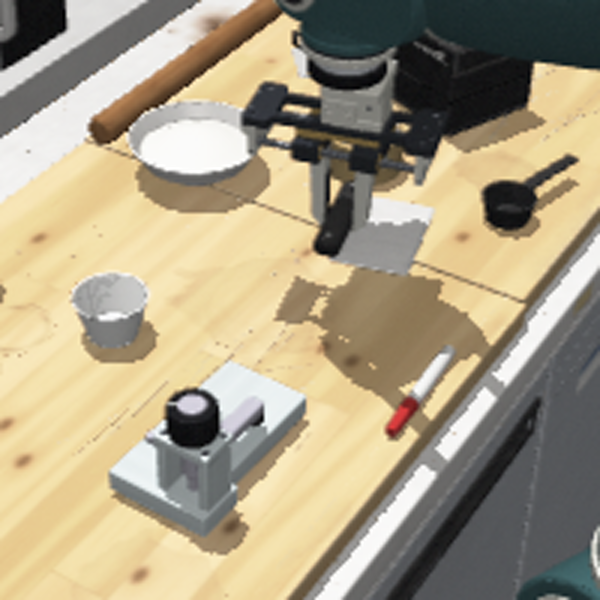

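The scraper is held level with a 27 mm opening, and the jaw tip and bed are clear at about (260,410). I'll stage it right of the jaw, turned to the clamp's yaw.

```bash
python3 -m creep '0.1646 0.0366 0 0 0 16.2;0.1646 0.0366 0 0 0 16.2;0.1646 0.0366 0 0 0 16.2;0.1646 0.0366 0 0 0 16.2;0.1646 0.0366 0.01 0 0 16.2;0.1646 0.0366 0.028 0 0 16.2;0.1646 0.0366 0.028 0 0 16.2;0.1646 0.0366 0.028 0 0 16.2'
python3 - <<'E'
from h import *
im,d=grab("wrist"); W,im=world("wrist"); cv2.imwrite("pics/g.png",im[:,:,::-1]); s=bot.get_state();print(s["position"],s["orientation"],s["wrist_force"])
E
```

```text
clock: 6.5
position: [0.5467, -0.0538, 0.0564]
orientation: [-2.257, -2.185, 0.001]
wrist_force: [0.3, -0.6, -1.9]
finger_gap: 0.291
[ 0.54688347 -0.05368003  0.05681387] [2.25696951e+00 2.18519431e+00 1.48520254e-04] [-0.44779029 -0.28348036 -0.44887943]
```

View pics/g.png

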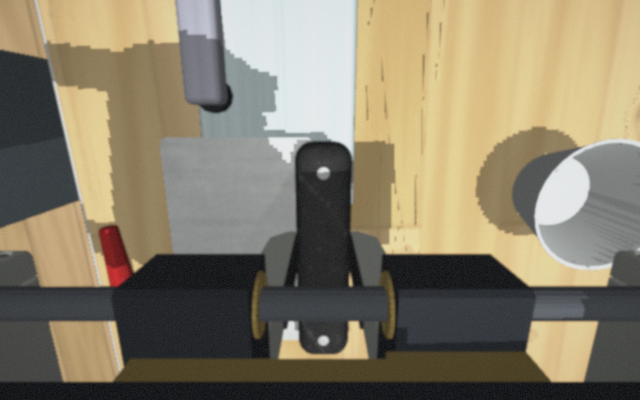

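The view shows the blade's left side at row ~137, the jaw tip and foot at (210,100) above it, and the bed's back edge at column 355. The handle is parallel to that edge. I'll check these numerically from this closer view.

```bash
python3 - <<'E'
from h import *
W,im=world("wrist")
O=np.array([.5137,.028]); y=np.radians(-1.8); R=np.array([[np.cos(y),-np.sin(y)],[np.sin(y),np.cos(y)]])
C=(W[...,:2]-O)@R  # clamp frame
z=W[...,2]
def fit(A,i):
    j=1-i; p=np.polyfit(A[:,j],A[:,i],1); r=A[:,i]-np.polyval(p,A[:,j]); return np.polyval(p,A[:,j].mean()).round(4),np.degrees(np.arctan(p[0])).round(2),r.std().round(5)
B=(z>.022)&(z<.036)
E_=np.array([C[v,np.where(B[v,230:420])[0].max()+230] for v in range(5,120,5)]); print("bed back x (55):",fit(E_,0))
# jaw
J=(z>.055)&(z<.07); J[130:]=0; J[:,:150]=0;J[:,260:]=0
P=C[J]; print("jaw x",np.percentile(P[:,0],[1,99]).round(4),"tip y",P[:,1].min().round(4),"z",np.median(z[J]).round(4))
for nm in(0,1):
    A=np.array([C[v,(lambda a:a.min() if nm==0 else a.max())(np.where(J[v])[0])] for v in range(5,90,5) if J[v].any()]); print("jaw edge",fit(A,0))
# blade side, handle
S=(z>.045)&(z<.06); S[:, :150]=0; S[:,300:]=0;S[:120]=0
A=np.array([C[np.where(S[:,u])[0].min(),u] for u in range(175,290,5) if S[:,u].any()]); print("blade left side y",fit(A,1),"z",np.median(z[S]).round(4))
Q=z[145:230,170:290]; print("blade plane z front/back",np.nanmedian(Q[:,:15]).round(4),np.nanmedian(Q[:,-15:]).round(4),"left/right",np.nanmedian(Q[:10]).round(4),np.nanmedian(Q[-10:]).round(4))
A=np.array([C[v,np.where(S[v])[0].min()] for v in range(145,230,5) if S[v].any()]); print("blade edge x",fit(A,0))
H=(z>.06)&(z<.08)&(np.abs(C[...,0]-.035)<.03)&(C[...,1]<-.0); H[230:]=0
P=C[H]; print("handle x",np.percentile(P[:,0],[1,99]).round(4),"ymax",P[:,1].max().round(4),"bed z",np.median(z[40:120,290:340]).round(4))
F=(z>.03)&(z<.058); 
E
```

```text
bed back x (55): (np.float64(0.0544), np.float64(0.29), np.float64(0.00018))
jaw x [-0.0283 -0.011 ] tip y -0.0049 z 0.0623
jaw edge (np.float64(-0.0283), np.float64(0.94), np.float64(0.00032))
jaw edge (np.float64(-0.0112), np.float64(-0.13), np.float64(0.00016))
blade left side y (np.float64(-0.0212), np.float64(-0.12), np.float64(4e-05)) z 0.0529
blade plane z front/back 0.053 0.0529 left/right 0.0529 0.0529
blade edge x (np.float64(-0.0472), np.float64(0.16), np.float64(0.00025))
handle x [0.023  0.0498] ymax -0.0223 bed z nan
```

```bash
python3 -m creep '0 -0.0013 0.01 0 0 0;0 -0.0013 0.018 0 0 0;0 -0.0013 0.019 0 0 0;0 -0.0013 0.019 0 0 0'; for i in 1 ; do python3 -m creep '0 0 0.001 0 0 0;0 0 0.001 0 0 0'; python3 -m creep '0 0 0.001 0 0 0;0 0 0.001 0 0 0'; python3 -m creep '0 0 0.0007 0 0 0;0 0 0.0007 0 0 0'; done
```

```text
clock: 7.05
position: [0.5455, -0.0532, 0.0376]
orientation: [-2.256, -2.186, 0.0]
wrist_force: [0.8, 1.2, -1.0]
finger_gap: 0.292
clock: 7.3
position: [0.5455, -0.0532, 0.0367]
orientation: [2.256, 2.186, 0.0]
wrist_force: [-0.1, 0.5, -0.2]
finger_gap: 0.289
clock: 7.55
position: [0.5454, -0.0532, 0.0356]
orientation: [-2.256, -2.186, 0.0]
wrist_force: [-0.2, -0.4, -0.7]
finger_gap: 0.291
clock: 7.8
position: [0.5454, -0.0532, 0.0349]
orientation: [-2.256, -2.186, 0.0]
wrist_force: [0.0, 0.4, -1.4]
finger_gap: 0.285
```

```bash
python3 -m creep '0 0 -0.001 0 0 0;0.015 0 -0.001 0 0 0;0.03 0 -0.001 0 0 0;0.045 0 -0.001 0 0 0;0.058 0 -0.001 0 0 0;0.068 0 -0.001 0 0 0;0.074 0 -0.001 0 0 0;0.074 0 -0.001 0 0 0;0.074 0 -0.001 0 0 0'; python3 -m creep '0 0 0.0012 0 0 0;0 0 0.0012 0 0 0';python3 -m creep '0 0 0.0006 0 0 0;0 0 0.0006 0 0 0'
python3 - <<'E'
from h import *
im,d=grab("wrist"); W,im=world("wrist"); cv2.imwrite("pics/h.png",im[:,:,::-1]); s=bot.get_state();print(s["position"],s["orientation"],s["wrist_force"],s["wrist_torque"])
E
```

```text
clock: 8.93
position: [0.5478, 0.0205, 0.0359]
orientation: [2.257, 2.186, -0.0]
wrist_force: [0.3, 0.5, -1.5]
finger_gap: 0.292
clock: 9.18
position: [0.5478, 0.0205, 0.0347]
orientation: [2.257, 2.186, -0.0]
wrist_force: [-0.1, 0.1, -0.7]
finger_gap: 0.292
clock: 9.43
position: [0.5478, 0.0205, 0.0346]
orientation: [2.256, 2.186, -0.0]
wrist_force: [-3.3, -1.2, 6.5]
finger_gap: 0.292
[0.54780908 0.02053194 0.03462891] [ 2.25632215e+00  2.18570738e+00 -2.70196156e-04] [-3.54934442 -1.72508208  5.57163659] [-0.30262137  0.59433356  0.04866567]
```

View pics/h.png

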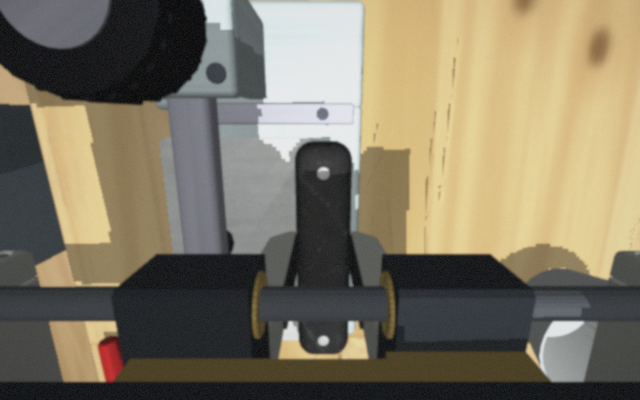

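The view shows the side stop's rail at rows 103–124 and the blade's side at about row 137, a few millimetres short. The blade is flat on the bed with a 6 N press. I'll ease the press and the grip, then creep to the stop.

```bash
python3 -m creep '0.001 0 -0.0003 0 0 0;0.003 0 -0.0003 0 0 0;0.004 0 -0.0003 0 0 0;0.004 0 -0.0003 0 0 0' - 15; python3 -m creep '0.0006 0 0 0 0 0;0.0006 0 0 0 0 0';python3 -m creep '0.0005 0 0 0 0 0;0.0005 0 0 0 0 0';python3 -m creep '0.0005 0 0 0 0 0;0.0005 0 0 0 0 0'
```

```text
clock: 9.98
position: [0.5481, 0.0248, 0.0346]
orientation: [2.256, 2.186, 0.0]
wrist_force: [0.2, -1.4, 4.3]
finger_gap: 0.296
clock: 10.22
position: [0.5481, 0.0253, 0.0346]
orientation: [2.256, 2.186, 0.0]
wrist_force: [-0.3, -3.6, 4.8]
finger_gap: 0.299
clock: 10.48
position: [0.548, 0.0258, 0.0346]
orientation: [2.256, 2.186, 0.0]
wrist_force: [-0.1, -3.2, 5.8]
finger_gap: 0.295
clock: 10.72
position: [0.548, 0.0262, 0.0346]
orientation: [2.256, 2.186, -0.0]
wrist_force: [0.2, -4.2, 5.5]
finger_gap: 0.297
```

```bash
python3 -m creep '0.0005 0 -0.0002 0 0 0;0.0005 0 -0.0002 0 0 0';python3 -m creep '0.0005 0 0 0 0 0;0.0005 0 0 0 0 0';python3 -m creep '0.0005 0 0 0 0 0;0.0005 0 0 0 0 0'
python3 - <<'E'
from h import *
grab("wrist"); W,im=world("wrist"); cv2.imwrite("pics/i.png",cv2.resize(im[80:230,140:380],(800,500),interpolation=cv2.INTER_CUBIC)[:,:,::-1]); s=bot.get_state();print(s["position"],s["wrist_force"],s["wrist_torque"])
O=np.array([.5137,.028]); y=np.radians(-1.8); R=np.array([[np.cos(y),-np.sin(y)],[np.sin(y),np.cos(y)]])
C=(W[...,:2]-O)@R; z=W[...,2]
H=(z>.044)&(z<.06)&(np.abs(C[...,0]-.035)<.02)&(C[...,1]>.02); H[230:]=0;P=C[H]; print("handle x",np.percentile(P[:,0],[1,99]).round(4),"ymax",P[:,1].max().round(4))
E
```

```text
clock: 10.98
position: [0.548, 0.0269, 0.0346]
orientation: [-2.256, -2.186, 0.0]
wrist_force: [1.1, -2.8, 3.9]
finger_gap: 0.296
clock: 11.22
position: [0.548, 0.0273, 0.0346]
orientation: [2.256, 2.186, -0.0]
wrist_force: [-0.9, -5.8, 4.0]
finger_gap: 0.295
clock: 11.48
position: [0.548, 0.0274, 0.0346]
orientation: [2.256, 2.186, -0.001]
wrist_force: [0.1, -7.7, 3.4]
finger_gap: 0.297
[0.54799981 0.02732899 0.03461036] [ 1.15152262 -8.48980966  5.10142395] [-1.45661948 -0.0919122   0.04768105]
handle x [0.022  0.0482] ymax 0.0585
```

View pics/i.png

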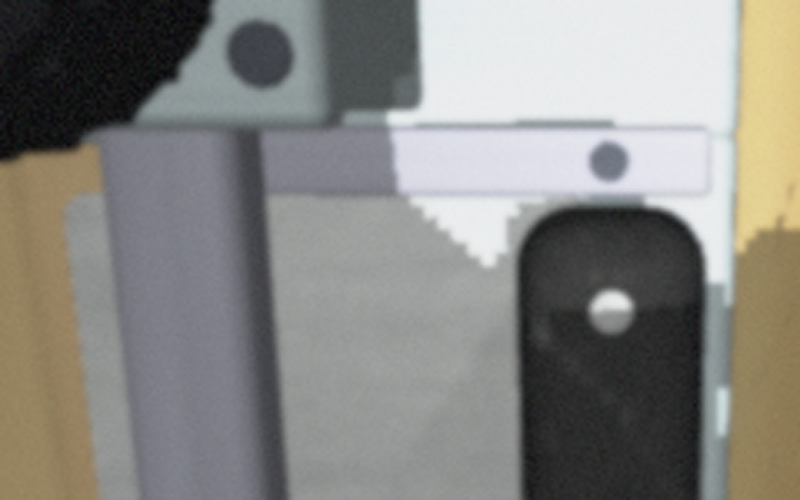

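The blade's side lies along the rail (row ~193 in the crop), and the motion stalls there at about 8 N. I'll give it a slight squaring nudge, release and lift.

```bash
python3 -m creep '0.0004 0 0 0 0 0;0.0004 0 0 0 0 0'; python3 -m creep '0 0 0 0 0 0;0 0 0 0 0 0;0 0 0 0 0 0' 0.038; python3 -m creep '0 0 -0.01 0 0 0;0 0 -0.04 0 0 0;0 0 -0.09 0 0 0;0 0 -0.12 0 0 0;0 0 -0.12 0 0 0'
python3 - <<'E'
from h import *
grab("wrist"); W,im=world("wrist"); cv2.imwrite("pics/j.png",im[:,:,::-1]); s=bot.get_state();print(s["position"],s["orientation"],s["wrist_force"],s["wrist_torque"],s["joint_positions"])
z=W[...,2];K_=(z>.115)&(z<.135); P=W[K_]; print(len(P),cv2.minEnclosingCircle(P[:,:2].astype(np.float32)))
E
```

```text
clock: 11.78
position: [0.5481, 0.0274, 0.0346]
orientation: [2.255, 2.185, -0.002]
wrist_force: [1.5, -9.9, 3.1]
finger_gap: 0.296
clock: 12.15
position: [0.5479, 0.0285, 0.0344]
orientation: [-2.256, -2.186, 0.0]
wrist_force: [-0.5, 0.6, 0.0]
finger_gap: 0.409
clock: 12.78
position: [0.549, 0.0283, 0.1579]
orientation: [2.254, 2.184, 0.005]
wrist_force: [-0.0, -0.3, -0.2]
finger_gap: 0.414
[0.54839679 0.0283079  0.1559126 ] [2.25529418 2.18508623 0.00243391] [ 1.20206014  0.30215779 -1.46170723] [-0.00949154 -0.06884468 -0.03733111] [ 5.07556136e-03 -1.37567850e-01  1.79486956e+00  8.01004334e-05
  1.48221960e+00  3.66884141e-02]
4901 ((0.4965045154094696, 0.11854848265647888), 0.022945841774344444)
```

View pics/j.png

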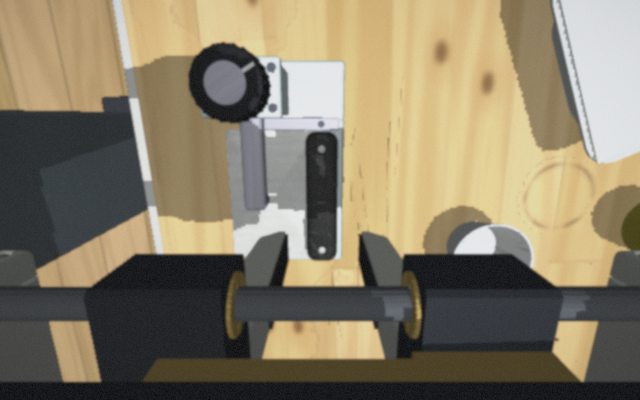

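The view shows the scraper seated at (320,195) against the rail, with the jaw over it and the knob at (229,82). Next is the knob, pre-turned counter-clockwise so that one clockwise stroke is enough.

```bash
python3 -m creep '0.0885 -0.0546 0 0 0 -120;0.0885 -0.0546 0 0 0 -120;0.0885 -0.0546 0 0 0 -120;0.0885 -0.0546 0 0 0 -120;0.0885 -0.0546 0 0 0 -120;0.0885 -0.0546 0 0 0 -120;0.0885 -0.0546 0 0 0 -120;0.0885 -0.0546 0 0 0 -120;0.0885 -0.0546 0 0 0 -120;0.0885 -0.0546 0 0 0 -120;0.0885 -0.0546 0 0 0 -120;0.0885 -0.0546 0 0 0 -120' 0.075; python3 -m creep '0 0 0 0 0 -52;0 0 0 0 0 -52;0 0 0 0 0 -52;0 0 0 0 0 -52;0 0 0 0 0 -52;0 0 0 0 0 -52;0 0 0 0 0 -52;0 0 0 0 0 -52'
python3 - <<'E'
from h import *
s=bot.get_state();print(s["position"],s["orientation"],s["joint_positions"])
R=Ro.from_rotvec(s["orientation"]).as_matrix(); print(R.round(3)); print("tool delta",R.T@(np.array([.4966,.1184,.0985])-s["position"]))
E
```

```text
clock: 14.32
position: [0.4958, 0.1184, 0.1536]
orientation: [0.765, -3.045, -0.0]
wrist_force: [0.6, 0.6, -0.0]
finger_gap: 0.809
clock: 15.32
position: [0.4962, 0.1184, 0.1545]
orientation: [2.02, -2.406, -0.0]
wrist_force: [0.4, -0.3, -0.5]
finger_gap: 0.805
[0.49620578 0.11841868 0.15449041] [ 2.01969776e+00 -2.40607086e+00 -1.87180444e-04] [ 1.84255855e-01 -2.25159028e-01  1.87291356e+00  6.08655101e-06
  1.49406973e+00 -2.78317724e+00]
[[-0.173 -0.985 -0.   ]
 [-0.985  0.173 -0.   ]
 [ 0.     0.    -1.   ]]
tool delta [-5.41392584e-05 -4.03753639e-04  5.59903161e-02]
```

```bash
python3 -m creep '0 -0.0004 0.03 0 0 0;0 -0.0004 0.05 0 0 0;0 -0.0004 0.056 0 0 0;0 -0.0004 0.056 0 0 0;0 -0.0004 0.056 0 0 0'; python3 -m creep '0 0 0 0 0 0;0 0 0 0 0 0;0 0 0 0 0 0;0 0 0 0 0 0' 0.0 30
python3 -c "
from cell import bot; s=bot.get_state(); print(s['position'],s['wrist_force'],s['wrist_torque'],s['joint_positions'][5],s['joint_efforts'][5])"
```

```text
clock: 15.95
position: [0.4971, 0.1184, 0.0996]
orientation: [-2.022, 2.403, -0.001]
wrist_force: [-0.1, -0.0, -0.3]
finger_gap: 0.806
clock: 16.45
position: [0.4958, 0.1186, 0.0987]
orientation: [2.022, -2.402, -0.003]
wrist_force: [-8.7, 1.0, 5.6]
finger_gap: 0.469
[0.49582835 0.11855251 0.09874258] [-8.65909591  0.97776493  5.55825946] [0.18027965 1.35105043 0.00987577] -2.7863327109264153 -0.0100328927510418
```

```bash
cat > r.py <<'E'
from cell import bot
s=bot.get_state(); print("T %.2f  Tz %.3f  e6 %.3f  j6 %.3f  F %s p %s gap %.3f"%(s['clock'],s['wrist_torque'][2],s['joint_efforts'][5],s['joint_positions'][5],s['wrist_force'].round(1),s['position'].round(4),s['finger_gap']))
E
python3 -m creep '0 0.001 0 0 0 0;0 0.001 0 0 0 0' >/dev/null; python3 r.py
python3 -m creep '0 0 0 0 0 8;0 0 0 0 0 16' >/dev/null; python3 r.py
python3 -m creep '0 0 0 0 0 8;0 0 0 0 0 16' >/dev/null; python3 r.py
python3 -m creep '0 0 0 0 0 8;0 0 0 0 0 16' >/dev/null; python3 r.py
python3 -m creep '0 0 0 0 0 6;0 0 0 0 0 12' >/dev/null; python3 r.py
```

```text
T 16.70  Tz 0.095  e6 0.011  j6 -2.786  F [-1.4  0.2  2.7] p [0.4957 0.1186 0.0988] gap 0.466
T 16.95  Tz 0.071  e6 -2.993  j6 -2.502  F [ 0.5 -0.4  1.3] p [0.4959 0.1185 0.0989] gap 0.471
T 17.20  Tz 0.044  e6 -2.930  j6 -2.223  F [ 2.3 -2.   0.5] p [0.4961 0.1184 0.0989] gap 0.469
T 17.45  Tz -0.017  e6 -2.928  j6 -1.943  F [ 3.  -3.2  0.7] p [0.4962 0.1182 0.0989] gap 0.465
T 17.70  Tz 0.123  e6 -2.069  j6 -1.735  F [ 3.9 -4.   0.6] p [0.4963 0.118  0.0988] gap 0.471
```

```bash

python3 -m creep '-0.0003 -0.0006 0 0 0 8' >/dev/null; python3 r.py
python3 -m creep '0 0 0 0 0 8' >/dev/null; python3 r.py
python3 -m creep '0 0 0 0 0 8' >/dev/null; python3 r.py
python3 -m creep '0 0 0 0 0 8' >/dev/null; python3 r.py
python3 -m creep '0 0 0 0 0 8' >/dev/null; python3 r.py
python3 -m creep '0 0 0 0 0 0' >/dev/null; python3 r.py
python3 -m creep '0 0 0 0 0 0' >/dev/null; python3 r.py
python3 -m creep '0 0 0 0 0 0' >/dev/null; python3 r.py
```

```text
T 17.82  Tz 0.135  e6 -3.204  j6 -1.596  F [-1.3 -0.3  3. ] p [0.4964 0.1178 0.0988] gap 0.469
T 17.95  Tz 0.008  e6 -2.859  j6 -1.456  F [-0.  -3.5  2.1] p [0.4964 0.1178 0.0988] gap 0.468
T 18.07  Tz 0.131  e6 -2.829  j6 -1.316  F [ 0.7 -4.5  2.5] p [0.4964 0.1176 0.0988] gap 0.469
T 18.20  Tz 0.131  e6 -2.830  j6 -1.176  F [-0.  -5.2  3. ] p [0.4964 0.1175 0.0988] gap 0.467
T 18.32  Tz 0.108  e6 -2.830  j6 -1.037  F [-0.3 -6.   3.6] p [0.4964 0.1174 0.0988] gap 0.465
T 18.45  Tz -0.039  e6 1.587  j6 -1.039  F [ 0.2 -5.8  2.5] p [0.4964 0.1174 0.0988] gap 0.469
T 18.57  Tz -0.036  e6 0.037  j6 -1.041  F [ 0.4 -5.1  3.6] p [0.4964 0.1174 0.0988] gap 0.468
T 18.70  Tz -0.039  e6 -0.024  j6 -1.041  F [-0.4 -6.7  3.2] p [0.4964 0.1175 0.0988] gap 0.467
```

```bash
cat > jz.py <<'E'
from h import *
import shutil,os
if not os.path.exists("side0.npz"): shutil.copy("side.npz","side0.npz")
grab("side")
O=np.array([.5137,.028]); y=np.radians(-1.8); R=np.array([[np.cos(y),-np.sin(y)],[np.sin(y),np.cos(y)]])
d0=np.load("side0.npz")["d"]; 
W,im=world("side"); z1=W[...,2].copy(); d1=np.load("side.npz")["d"]; shutil.copy("side.npz","t.npz"); shutil.copy("side0.npz","side.npz"); W0,_=world("side"); shutil.copy("t.npz","side.npz")
for n,w in(("then",W0),("now",W)):
    C=(w[...,:2]-O)@R; m=(C[...,0]>-.026)&(C[...,0]<-.014)&(C[...,1]>.0)&(C[...,1]<.06)&(w[...,2]>.045)&(w[...,2]<.075)
    print(n,m.sum(),np.median(w[...,2][m]).round(4),np.percentile(w[...,2][m],[20,80]).round(4))
cv2.imwrite("pics/k.png",cv2.resize(im[200:290,250:370],None,fx=6,fy=6,interpolation=cv2.INTER_CUBIC)[:,:,::-1])
E
python3 jz.py
```

```text
then 55 0.0632 [0.0608 0.0648]
now 48 0.0591 [0.0581 0.0609]
```

```bash

python3 -m creep '-0.0002 -0.0006 0 0 0 8;-0.0002 -0.0006 0 0 0 16' >/dev/null; python3 r.py
python3 -m creep '0 0 0 0 0 4;0 0 0 0 0 8' >/dev/null; python3 r.py
python3 -m creep '0 0 0 0 0 4' >/dev/null; python3 r.py
python3 -m creep '0 0 0 0 0 4' >/dev/null; python3 r.py
python3 -m creep '0 0 0 0 0 4' >/dev/null; python3 r.py
python3 -m creep '0 0 0 0 0 4' >/dev/null; python3 r.py
python3 -m creep '0 0 0 0 0 4' >/dev/null; python3 r.py
python3 -m creep '0 0 0 0 0 4' >/dev/null; python3 r.py
```

```text
T 19.00  Tz 0.123  e6 -2.907  j6 -0.759  F [-1.3 -2.6  3.3] p [0.4963 0.1171 0.0988] gap 0.469
T 19.25  Tz 0.164  e6 -1.319  j6 -0.621  F [-2.1 -2.8  3.5] p [0.4962 0.1171 0.0988] gap 0.470
T 19.38  Tz 0.159  e6 -1.349  j6 -0.552  F [-1.3 -3.8  2.9] p [0.4962 0.117  0.0988] gap 0.467
T 19.50  Tz 0.129  e6 -1.350  j6 -0.482  F [-2.7 -4.3  4.8] p [0.4962 0.117  0.0988] gap 0.469
T 19.62  Tz 0.099  e6 -1.351  j6 -0.412  F [-3.1 -3.4  4.6] p [0.4961 0.117  0.0988] gap 0.472
T 19.75  Tz 0.106  e6 -1.351  j6 -0.342  F [-2.7 -5.2  3.7] p [0.4961 0.1169 0.0988] gap 0.471
T 19.88  Tz 0.094  e6 -1.351  j6 -0.272  F [-3.7 -4.   4.1] p [0.496  0.1169 0.0988] gap 0.472
T 20.00  Tz 0.177  e6 -1.273  j6 -0.203  F [-4.7 -6.2  5. ] p [0.4959 0.1169 0.0988] gap 0.468
```

```bash

for k in 1; do
python3 -m creep '-0.0003 -0.0006 0 0 0 4' >/dev/null; python3 r.py
python3 -m creep '0 0 0 0 0 4' >/dev/null; python3 r.py
python3 -m creep '0 0 0 0 0 4' >/dev/null; python3 r.py
python3 -m creep '0 0 0 0 0 4' >/dev/null; python3 r.py
python3 -m creep '0 0 0 0 0 4' >/dev/null; python3 r.py
python3 -m creep '0 0 0 0 0 4' >/dev/null; python3 r.py
done
```

```text
T 20.12  Tz 0.193  e6 -1.245  j6 -0.134  F [-0.4  0.8  3.4] p [0.4958 0.1167 0.0989] gap 0.468
T 20.25  Tz 0.232  e6 -1.245  j6 -0.064  F [-1.  -2.2  2.7] p [0.4957 0.1168 0.0989] gap 0.470
T 20.38  Tz 0.153  e6 -1.319  j6 0.006  F [-1.9 -1.7  3.5] p [0.4957 0.1167 0.0989] gap 0.465
T 20.50  Tz 0.083  e6 -1.366  j6 0.076  F [-3.3 -2.2  4.2] p [0.4957 0.1167 0.0989] gap 0.469
T 20.62  Tz 0.231  e6 -1.283  j6 0.146  F [-2.4 -2.   4.4] p [0.4956 0.1167 0.0988] gap 0.471
T 20.75  Tz 0.237  e6 -1.225  j6 0.215  F [-3.6 -2.   5.4] p [0.4955 0.1168 0.0988] gap 0.467
```

The joint effort shows jaw contact at j6≈-0.2 and the first click dip at j6≈0.07. I'll continue through the second dip.

```bash

python3 -m creep '0 0 0 0 0 4' >/dev/null; python3 r.py
python3 -m creep '0 0 0 0 0 4' >/dev/null; python3 r.py
python3 -m creep '0 0 0 0 0 4' >/dev/null; python3 r.py
python3 -m creep '0 0 0 0 0 4' >/dev/null; python3 r.py
python3 -m creep '0 0 0 0 0 4' >/dev/null; python3 r.py
python3 -m creep '0 0 0 0 0 4' >/dev/null; python3 r.py
```

```text
T 20.88  Tz 0.235  e6 -1.260  j6 0.285  F [-4.5 -1.4  4.9] p [0.4955 0.1168 0.0988] gap 0.465
T 21.00  Tz 0.096  e6 -1.338  j6 0.355  F [-5.3 -2.1  5.5] p [0.4954 0.1168 0.0988] gap 0.467
T 21.12  Tz 0.139  e6 -1.310  j6 0.425  F [-5.3 -1.8  5.5] p [0.4954 0.1168 0.0988] gap 0.464
T 21.25  Tz 0.160  e6 -1.354  j6 0.495  F [-6.  -1.4  5.6] p [0.4953 0.1168 0.0988] gap 0.468
T 21.38  Tz 0.162  e6 -1.258  j6 0.564  F [-6.9 -1.   5.6] p [0.4953 0.1168 0.0988] gap 0.466
T 21.50  Tz 0.212  e6 -1.275  j6 0.634  F [-7.5 -1.3  6. ] p [0.4952 0.1169 0.0988] gap 0.466
```

```bash

python3 -m creep '0 0 0 0 0 4' >/dev/null; python3 r.py
python3 -m creep '0 0 0 0 0 4.5' >/dev/null; python3 r.py
python3 -m creep '0 0 0 0 0 0;0 0 0 0 0 0' >/dev/null; python3 r.py
python3 -m creep '0 0 0 0 0 0;0 0 0 0 0 0;0 0 0 0 0 0;0 0 0 0 0 0' 0.08; python3 r.py
python3 -m creep '0 0 -0.02 0 0 0;0 0 -0.05 0 0 0;0 0 -0.09 0 0 0;0 0 -0.13 0 0 0;-0.08 0 -0.13 0 0 0;-0.12 0 -0.13 0 0 0;-0.12 0 -0.13 0 0 0;-0.12 0 -0.13 0 0 0;-0.12 0 -0.13 0 0 0'
python3 - <<'E'
from h import *
grab("wrist"); W,im=world("wrist"); cv2.imwrite("pics/l.png",im[:,:,::-1]); print(bot.get_state()["joint_positions"])
np.save("W.npy",W)
E
```

```text
T 21.62  Tz 0.241  e6 -1.212  j6 0.704  F [-8.2 -1.4  6.9] p [0.4952 0.1169 0.0988] gap 0.471
T 21.75  Tz 0.239  e6 -1.600  j6 0.783  F [-8.  -0.5  6.8] p [0.4952 0.1169 0.0988] gap 0.466
T 22.00  Tz 0.016  e6 0.046  j6 0.780  F [-7.5 -1.4  6.9] p [0.4952 0.1169 0.0988] gap 0.467
clock: 22.5
position: [0.4957, 0.1169, 0.0986]
orientation: [2.778, 1.467, 0.0]
wrist_force: [0.5, 0.4, 0.0]
finger_gap: 0.836
T 22.50  Tz -0.032  e6 -0.001  j6 0.780  F [0.5 0.4 0. ] p [0.4957 0.1169 0.0986] gap 0.836
clock: 23.62
position: [0.4285, 0.0185, 0.2289]
orientation: [-2.777, -1.469, -0.0]
wrist_force: [0.4, 0.4, -0.5]
finger_gap: 0.861
[-1.63531999e-02 -4.43014800e-01  1.91823411e+00  8.24773015e-05
  1.66678025e+00  5.81338965e-01]
```

View pics/l.png

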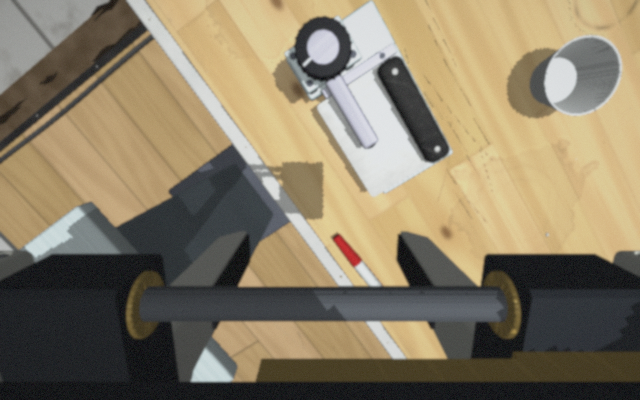

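The view shows the scraper clamped under the jaw, with its handle at (413,110) parallel to the bed and the knob free at (322,48). I'll finish with a numerical check.

```bash
python3 - <<'E'
from h import *
W=np.load("W.npy"); z=W[...,2]
O=np.array([.5137,.028]); y=np.radians(-1.8); R=np.array([[np.cos(y),-np.sin(y)],[np.sin(y),np.cos(y)]]); C=(W[...,:2]-O)@R
H=(z>.042)&(z<.058)&(np.abs(C[...,0]-.035)<.022)&(np.abs(C[...,1])<.08)
(c,s,t)=cv2.minAreaRect(C[H].astype(np.float32)); P=C[H]; q=P-P.mean(0); e,V=np.linalg.eigh(q.T@q)
print("handle centre/size",np.round(c,4),np.round(s,4),"yaw rel clamp",np.degrees(np.arctan(-V[0,1]/V[1,1])).round(2))
J=(np.abs(C[...,0]+.02)<.006)&(C[...,1]>0)&(C[...,1]<.06)&(z>.045); print("jaw top z",np.median(z[J]).round(4))
B=(z>.024)&(z<.04)&(C[...,1]>-.06)&(C[...,1]<-.02); print("blade edge x",np.percentile(C[B][:,0],1).round(4))
E
```

```text
handle centre/size [ 0.0348 -0.0002] [0.0281 0.117 ] yaw rel clamp 0.07
jaw top z 0.0553
blade edge x -0.0479
```

```bash
python3 -c "
from cell import close_job; print(close_job())"
```

```text
the job is handed in; nothing more can be done
None
```

The scraper is seated and clamped in the blade clamp, and I handed the job in at about 23.7 s of the 72 s allowed.

**Seating:** I gripped the scraper by its handle, brought it in under the jaw from the right, and laid it flat on the bed. I then slid it until it stopped against the side stop. Force there peaked at about 10 N, against the 25 N limit.

**Clamping:** I turned the knob clockwise about 204° in one stroke. The torque readings showed two clear click dips. I stopped just before a third, at an estimated slip of about 0.9–1.0 rad (two clicks), then let go and backed away.

**Last checks:**
- **Position:** the handle's centre measured (34.8, -0.2) mm in the seat's frame, where the target is (35, 0). Its yaw error was 0.07°.
- **Overhang:** about 13–14 mm in front of the bed.
- **Jaw:** it came down about 7 mm. That puts the foot on the blade, within camera accuracy.
- **Robot:** wrist force was near zero after release, so nothing is being touched.

**Less certain:**
- **Clicks:** the wrist torque signal was noisy, so I counted clicks mainly from the last joint's effort. The slip angle is inferred from that.
- **Knob axis:** the camera fix on it was about 1–2 mm off, which put side forces of up to about 9 N on the knob while I turned it.
- **Other objects:** I did not measure their positions again at the end. The moves were planned clear of them, and no contact showed in the forces.

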